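# Stack engine covers in the sloping parts rack

### The arm

A 7-joint arm with a two-finger parallel gripper is mounted at the origin on the work surface. World frame = base frame: x ahead of the robot, y to its left, z up, the work surface at z = 0. Lengths are in m, angles in rad, forces in N, time in s.
With the tool pointing down it reaches from about 0.4 to 0.85 m from the base axis. Payload 10.4 kg.
Tool frame: the origin (TCP) lies at the very end of the fingers, on their centre line; the grasp point (between the pads) lies 19 mm behind it; z points along the fingers, y is the direction in which the jaws open and shut (so a half turn about z gives the same grasp; the last joint's range is limited). The gripper opens to 87 mm and grips with 3 to 60 N. Pads are 19 mm wide; open, the fingers measure 117 mm over their backs; the gripper's body (75 mm by 190 mm) begins 51 mm behind the grasp point.
Start: joints at [1.101, 0.332, -0.065, 1.46, 0.022, 1.35, -0.088], TCP at [0.27, -0.564, 0.223] pointing down, gripper open.
Joint ranges: [-2.6, 2.6], [-0.5, 2.12], [-1.47, 1.34], [0.16, 2.42], [-1.27, 4.41], [0.06, 2.06], [-2.6, 2.6]. Speed limits (rad/s): [2.22, 2.22, 2.79, 2.79, 3.14, 3.14, 3.14].

### API

Orientations are given as a unit quaternion [x, y, z, w].
In Python, from bench import r, eyes, job gives the robot as it stands. The module is installed in compiled form; this text tells all that it offers.
- The arm moves only by the tool play_rows, never from a script. Its argument "motion" is a list of rows, each a list of 7 numbers: the shift along the tool's x, y, z as a fraction of full scale, then the turn, a rotation vector about the tool's x, y, z as a fraction of full scale, then the opening in per cent of the stroke, from 0 (shut) to 100 (fully open). A call has 1 to 5 rows; each row is the pose to reach, as a shift and turn from the pose commanded when the call began, along the tool's axes at that moment; what a row does not reach only later rows make up. Full scale, the value 1, is 0.2 m for a shift and 90 degrees for a turn. A row lasts 1/8 s, in which the tool goes at most 62.5 mm and 10.7 degrees, less where a joint would pass 70% of its speed; a pose out of reach is approached as far as the arm can. A call with a number of a shift or a turn outside -1 to 1 is refused whole. A call with a gripper value outside its range is refused whole. The fingers move at their own pace and stop on an object; "squeeze" is the grip in N (left out, the last holds). Time passes only in rows, so rows that repeat a pose let the fingers close. It gives the time, the measured TCP pose, the force and the opening at its end, in the units of the state.
- r.read_state(): the state, without advancing time (a new reading comes with each control period).
- eyes.camera(name): name is "side" or "top"; returns a dict with "image" (420x560x3 uint8, red, green, blue), "mtx" (3x3 intrinsics, pixels), "R" (3x3) and "t" (3): a world point X has camera coordinates R X + t. Camera axes: x right, y down, z forward; pixel columns grow to the right and rows downward; lengths in m; the calibration is good to about 2 mm. A picture is of the moment at which its call begins. There is no depth.
- job.close_job(): hands the job in, once; it reports no verdict.
Trained networks look in a picture, given as the dict that the camera call returned (one of the last four; its "shot" number tells which), for a name from the list of things; names that differ only in an ending like _2 or _b are one class to them, and where a whole thing is asked for, a point or a joint stands for the part that bears it (a point fixed in the world has none). Each returns a list of dicts, best first, with "p" (0 to 1); they miss things now and then, are a little off and sometimes report something else, mostly with a low value. They report only what shows in the picture. A call takes as long as a camera call. They do not tell look-alikes from the thing itself.
- eyes.regions_of(picture, label): "region" (420x560 bool, what is visible of it) and "xy" ([column, row] in pixels, amid what is visible of it).
- eyes.landmark_of(picture, label): "xy" ([column, row] in pixels: a listed point, or the origin of a listed thing).
The state is a dict: "time": time; "joint_positions": joint angles; "joint_vel": joint speeds; "joint_torque": joint torques, N m; "ee_pos": TCP position; "eef_rot": TCP orientation; "ft_force": force on the tool from outside, world axes, zero at the start; "torque": the same for the moment, N m; "width": finger opening in m.
Only numpy, scipy, OpenCV 4.12 (cv2) and the standard library are available. Lean on these libraries where they do the work, as an engineer would, in place of code of your own. Each camera call takes 0.05 s, during which the arm holds its last target. There are 200 camera calls.

### The job

Stack the two loose engine covers in the sloping parts rack, on top of the big blue-green cover that already lies there: the yellow one first, then the small pale bare-aluminium one on top. Each goes lengthways down the slope, flat on the cover below, squared up and centred over the width of the big cover, with its end right up against the backstop. Set the covers down rather than dropping them, and leave the big cover and everything else on the bench where they are.

Things in the scene. Friction and masses are not known exactly. Their poses are not given: they have to be found in the camera images.
- rack_deck: Fixed sloping deck, white perforated sheet 205 x 170 mm, no side walls. Origin: on its surface, mid low edge, at the foot of the backstop's inner face, 32 mm above the bench. x: down the slope (0.28 rad below level) into the backstop; y: level, across; z: square to the deck, up. Deck: x 0 to -205 mm, high edge 89 mm up. Backstop: plate over the full width, 63 mm tall along z.
- cover_large_center (a point): Centre (half-way up) of the big blue-green flat cover, 150 x 70 x 12 mm (x, y, z), 0.33 kg, lying loose on the deck: x along the slope, z square to the deck, its end against the backstop. It may lie up to 15 mm to either side of the deck's middle line.
- cover_mid_center (a point): Centre (half-way up) of the yellow flat cover, 124 x 62 x 12 mm (x, y, z), about 0.24 kg, loose and flat on the bench at the start; x along its length, z up. Ends and faces alike; its screw holes are only marks. Covers do not slide down the slope by themselves: friction holds them where they are put.
- cover_small_center (a point): Centre (half-way up) of the small pale bare-aluminium flat cover, 96 x 54 x 12 mm (x, y, z), about 0.16 kg, lying flat and loose on the bench at the start. x is along its length, z is up. Both ends and both faces are alike.
- piston: Bystander: aluminium piston standing on the bench, 82 mm across, 62 mm high; origin at the centre of its underside.
- pulley: Bystander: blue-green belt pulley lying flat, 104 mm across, 26 mm high with a white hub 40 mm high; origin at the centre of its underside.
- socket: Bystander: steel hex socket standing upright, 30 mm across, 50 mm high; origin at the centre of its underside.
- wrench: Bystander: steel wrench, 190 mm long, lying flat along its x axis; origin under its middle.
- scraper: Bystander: gasket scraper with a black handle, 210 mm long, lying flat along its x axis; origin under its middle.
- flange: Bystander: red round flange housing, 104 mm across, 48 mm high; origin at the centre of its underside.
Not all that is in view belongs to the job. Of the things shaped like the part that bears cover_mid_center, the yellow one is meant.

How it is judged:
By the outcome, as a careful person would: the job done as asked, in the order asked, and still so for the second after the job is handed in, with the robot touching nothing.
It also fails if it takes over 61 s, if anything falls off the work surface, if the arm or the gripper's body presses on something with over 40 N, if the wrist force passes 120 N, or if a joint passes its speed limit or range.

## Working session

There is one attempt and no reset: what is moved stays moved. The work goes in short steps, Python scripts to look and compute and a tool call to move; the robot and the scene stay as the last step left them, time stands still between calls to the robot, and variables do not carry over. Pictures are saved under pics/ and viewed, about 8 in all and at most 12, crops included, and the job is handed in when it is done.

Besides the shell and the picture viewer there is one more tool, called after "Call:" as name(argument=value, ...), one argument or row to a line, values as JSON. play_rows: Moves the arm, as the interface text tells. Shift numbers are shares of 0.2 m and turn numbers shares of 90 degrees, none past 1 either way. Its arguments: {"type":"object","properties":{"motion":{"type":"array","items":{"type":"array","items":{"type":"number"}}},"squeeze":{"type":"number"}},"required":["motion"]}

```bash
mkdir -p pics; python3 - <<'E'
from bench import r,eyes,job
import cv2,numpy as np,pickle
s=r.read_state();print({k:np.round(v,3).tolist() for k,v in s.items()})
P={}
for n in("top","side"):
    p=eyes.camera(n);cv2.imwrite(f"pics/{n}0.png",p["image"][:,:,::-1])
    P[n]=p
    print(n,p["mtx"].tolist(),p["R"].round(4).tolist(),p["t"].round(4).tolist(),p.get("shot"))
    for l in["rack_deck","cover_large_center","cover_mid_center","cover_small_center"]:
        print(l,[(np.round(d["xy"]).tolist(),round(d["p"],2)) for d in eyes.landmark_of(p,l)][:4],[(np.round(d["xy"]).tolist(),round(d["p"],2),int(d["region"].sum())) for d in eyes.regions_of(p,l)][:4])
pickle.dump(P,open("p0.pkl","wb"))
E
```

```text
{'time': 0.0, 'joint_positions': [1.101, 0.333, -0.065, 1.461, 0.022, 1.35, -0.089], 'joint_vel': [0.001, 0.002, 0.001, 0.001, -0.0, -0.001, -0.0], 'joint_torque': [-0.001, -62.327, 0.024, -38.99, -0.061, 0.04, 0.0], 'ee_pos': [0.27, -0.563, 0.222], 'eef_rot': [0.975, 0.222, -0.0, -0.001], 'ft_force': [-0.743, 0.428, 0.629], 'torque': [-0.025, 0.013, -0.017], 'width': 0.087}
top [[479.3510399126212, 0.0, 277.6462394767043], [0.0, 479.3510399126212, 204.23279658527764], [0.0, 0.0, 1.0]] [[0.0074, -1.0, 0.0015], [-0.9814, -0.0075, -0.1921], [0.1921, -0.0001, -0.9814]] [-0.0294, 0.5265, 1.2239] 1
rack_deck [([136.0, 212.0], 0.88), ([162.0, 218.0], 0.62), ([341.0, 149.0], 0.51)] [([169.0, 226.0], 0.61, 4487)]
cover_large_center [([162.0, 218.0], 0.69)] [([161.0, 217.0], 0.62, 1349)]
cover_mid_center [([407.0, 296.0], 0.9), ([301.0, 219.0], 0.86), ([438.0, 240.0], 0.67), ([252.0, 274.0], 0.65)] [([299.0, 219.0], 0.84, 1071), ([254.0, 277.0], 0.83, 1064), ([408.0, 297.0], 0.68, 1187), ([438.0, 241.0], 0.56, 1011)]
cover_small_center [([378.0, 216.0], 0.82)] [([377.0, 215.0], 0.67, 657)]
side [[429.48366749039025, 0.0, 272.91520408983575], [0.0, 429.48366749039025, 209.44142258633022], [0.0, 0.0, 1.0]] [[0.9908, -0.1345, 0.0176], [-0.0737, -0.6423, -0.7629], [0.1139, 0.7545, -0.6463]] [-0.5414, 0.0812, 1.0929] 2
rack_deck [([247.0, 145.0], 0.82)] [([246.0, 140.0], 0.65, 2090)]
cover_large_center [([247.0, 150.0], 0.8)] [([246.0, 150.0], 0.56, 394)]
cover_mid_center [([257.0, 246.0], 0.92), ([251.0, 397.0], 0.75), ([170.0, 369.0], 0.71), ([196.0, 220.0], 0.69)] [([257.0, 251.0], 0.93, 994), ([251.0, 396.0], 0.75, 2313), ([194.0, 220.0], 0.62, 780), ([168.0, 366.0], 0.62, 1978)]
cover_small_center [([278.0, 314.0], 0.96)] [([273.0, 313.0], 0.92, 1042), ([242.0, 142.0], 0.18, 2105)]
```

View pics/top0.png

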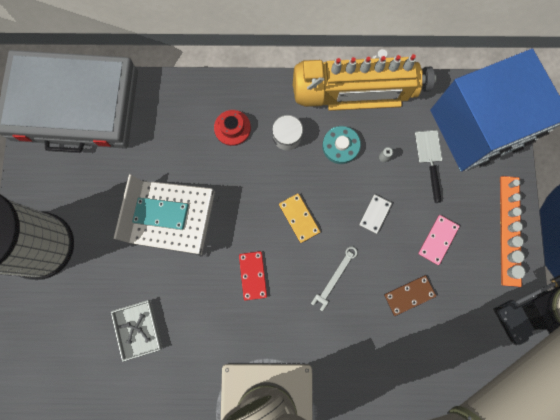

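View pics/side0.png

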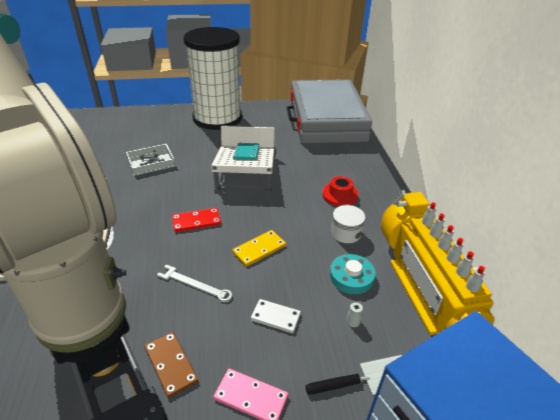

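Top view: the covers that could be taken for the right one are yellow (300,218), red (253,275), brown (410,296) and pink (438,240). I choose yellow. The small pale cover is at (376,214). The rack is at (170,215), with its backstop on the left (column ~128) and the teal cover at (161,213). In the side view yellow is at (257,247), pale at (275,316) and teal at (247,150). Next I fit boxes to the silhouettes in both views.

```bash
cat > h.py <<'E'
import numpy as np,cv2
from scipy.optimize import minimize
from scipy.spatial.transform import Rotation as Ro
def proj(p,X):
    c=np.atleast_2d(X)@p["R"].T+p["t"]; q=c@p["mtx"].T; return q[:,:2]/q[:,2:]
def box(d): return np.array([[a,b,c] for a in(-.5,.5) for b in(-.5,.5) for c in(-.5,.5)])*d
def Rdeck(yaw,tilt=.28): return Ro.from_euler("ZY",[yaw,tilt]).as_matrix()
def mask(p,kind,near,rad=60):
    h=cv2.cvtColor(p["image"],cv2.COLOR_RGB2HSV).astype(int);H,S,V=h[...,0],h[...,1],h[...,2]
    m={"yellow":(abs(H-22)<7)&(S>120)&(V>90),"teal":(abs(H-88)<9)&(S>90)&(V>60),"pale":(S<40)&(V>140)}[kind].astype(np.uint8)
    k=np.zeros_like(m);cv2.circle(k,tuple(int(v) for v in near),rad,1,-1);m*=k
    m=cv2.morphologyEx(m,cv2.MORPH_CLOSE,np.ones((3,3)))
    c,_=cv2.findContours(m,cv2.RETR_EXTERNAL,cv2.CHAIN_APPROX_NONE)
    c=min((x for x in c if cv2.contourArea(x)>120),key=lambda x:-cv2.pointPolygonTest(x,tuple(map(float,near)),True))
    o=np.zeros_like(m);cv2.drawContours(o,[c],-1,1,-1);return o
def poly(p,X,K=8):
    hull=cv2.convexHull(proj(p,X).astype(np.float32))
    m=np.zeros((420*K//2,560*K//2),np.uint8) 
    cv2.fillPoly(m,[np.round((hull+.5)*K/2*16-8).astype(np.int32)],255,shift=4)
    return cv2.resize(m,(560,420),interpolation=cv2.INTER_AREA)/255.
def fit(pm,d,v0,rot,step):
    f=lambda v:sum((np.abs(poly(p,box(d)@rot(v).T+v[:3])-m)).sum()/m.sum() for p,m in pm)
    s=np.vstack([v0]+[np.add(v0,np.eye(len(v0))[i]*step[i]) for i in range(len(v0))])
    b=minimize(f,v0,method="Nelder-Mead",options=dict(initial_simplex=s,xatol=1e-4,fatol=1e-4,maxiter=300));return b.x,b.fun
def tri(ps,uv):
    A=[]
    for p,(u,v) in zip(ps,uv):
        P=p["mtx"]@np.c_[p["R"],p["t"]];A+=[u*P[2]-P[0],v*P[2]-P[1]]
    x=np.linalg.svd(np.array(A))[2][-1];return x[:3]/x[3]
flat=lambda v:Ro.from_euler("z",v[3]).as_matrix()
DM=np.array([.124,.062,.012]);DS=np.array([.096,.054,.012]);DL=np.array([.15,.07,.012])
E
python3 - <<'E'
from h import *
import pickle
P=pickle.load(open("p0.pkl","rb"));T,S=P["top"],P["side"]
for n,k,d,a,b,y in(("mid","yellow",DM,(300,219),(257,246),-1.0),("small","pale",DS,(377,215),(276,315),.8)):
    mt,ms=mask(T,k,a),mask(S,k,b,45);x0=tri([T,S],[a,b])
    res=[]
    for pm in([(T,mt),(S,ms)],[(T,mt)],[(S,ms)]):
        best=min((fit(pm,d,np.r_[x0,yy] if len(pm)==2 else np.r_[x0[:2],.006,yy],flat,[.01,.01,.005 if len(pm)==2 else 1e-5,.2]) for yy in np.arange(-1.5,1.6,.6)),key=lambda q:q[1])
        print(n,mt.sum(),ms.sum(),best[0].round(4),round(best[1],3))
print("deck o",tri([T,S],[(136,212),(247,145)]),"L",tri([T,S],[(162,218),(247,150)]))
x0=tri([T,S],[(161,216),(247,150)])
mt,ms=mask(T,"teal",(162,216)),mask(S,"teal",(247,151),35)
# large cover: top view fully visible
for pm in([(T,mt),(S,ms)],[(T,mt)]):
  print("L",mt.sum(),ms.sum(),fit(pm,DL,np.r_[x0,1.6],lambda v:Rdeck(v[3]),[.01,.01,.005,.1]))
c=np.vstack([np.hstack([cv2.resize(T["image"][170:265,105:245],None,fx=5,fy=5,interpolation=3)]) ])
cv2.imwrite("pics/crop_rack.png",c[:,:,::-1])
cv2.imwrite("pics/crop_yel.png",np.hstack([cv2.resize(T["image"][180:260,260:400],None,fx=3,fy=3,interpolation=2),cv2.resize(S["image"][110:190,200:300],(300,240),interpolation=2)])[:,:,::-1])
E
```

```text
mid 1034 1028 [ 0.4992 -0.0841  0.0052  0.5131] 0.075
mid 1034 1028 [ 0.4989 -0.0841  0.006   0.5139] 0.035
mid 1034 1028 [ 0.4993 -0.0846  0.006   0.5092] 0.039
small 696 1017 [ 0.5116 -0.2927  0.0068 -0.4558] 0.144
small 696 1017 [ 0.512  -0.2929  0.006  -0.4665] 0.049
small 696 1017 [ 0.5116 -0.2923  0.006  -0.4796] 0.089
deck o [0.50739822 0.35541321 0.03262538] L [0.49338732 0.27821102 0.06114178]
L 1075 360 (array([0.50056507, 0.28463367, 0.05817028, 1.41101205]), np.float64(0.516243552718245))
L 1075 360 (array([0.50150187, 0.28566844, 0.05538469, 1.34843861]), np.float64(0.3217145462836297))
```

View pics/crop_rack.png

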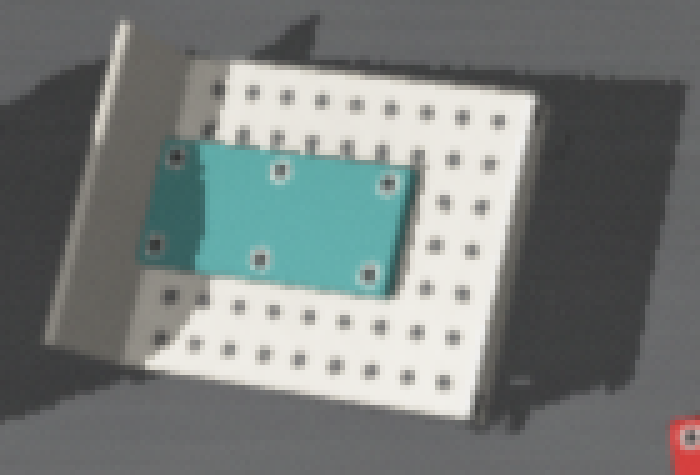

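View pics/crop_yel.png

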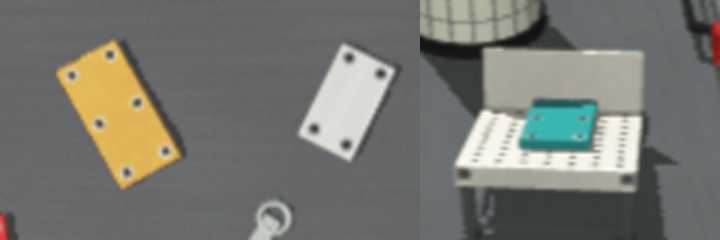

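Yellow is confirmed as the choice, and the pale cover is clear too. In the rack crop the teal cover's low end is in the backstop's shadow, so the colour mask needs loosening. I refit with that.

```bash
sed -i 's/(S>90)&(V>60)/(S>70)\&(V>25)/' h.py; python3 - <<'E'
from h import *
import pickle
P=pickle.load(open("p0.pkl","rb"));T,S=P["top"],P["side"]
x0=np.array([.505,.285,.06])
mt,ms=mask(T,"teal",(160,214)),mask(S,"teal",(247,150),35)
for pm in([(T,mt),(S,ms)],[(T,mt)],[(S,ms)]):
  x,f=fit(pm,DL,np.r_[x0,1.46],lambda v:Rdeck(v[3]),[.01,.01,.005 if len(pm)==2 else -.003,.1])
  R=Rdeck(x[3]); print("L",mt.sum(),ms.sum(),x.round(4),round(f,3),"deck origin if against stop",(x[:3]+R@[.075,0,-.006]).round(4))
# independent deck fit: minimise over bright deck+backstop mask: use deck corners from crop (top view), high edge
uv=np.array([[540,95],[470,420],[128,362],[187,58]])/5.+[105,170]-.4
X=np.array([[-.205,.085,0],[-.205,-.085,0],[0,-.085,0],[0,.085,0]])
from scipy.optimize import least_squares
for perm in([0,1,2,3],[1,0,3,2]):
  g=lambda v:(proj(T,X[perm]@Rdeck(v[3]).T+v[:3])-uv).ravel()
  b=least_squares(lambda v:np.r_[g(v),(v[2]-.032)*300],[.5,.35,.032,1.46]);print(b.x.round(4),g(b.x).round(1))
E
```

```text
L 1267 377 [0.5013 0.284  0.0584 1.4396] 0.272 deck origin if against stop [0.5105 0.3538 0.0319]
L 1267 377 [0.5005 0.2863 0.0551 1.3864] 0.12 deck origin if against stop [0.5134 0.3555 0.0286]
L 1267 377 [0.4998 0.2845 0.0567 1.4236] 0.123 deck origin if against stop [0.5102 0.3542 0.0302]
[ 0.5006  0.3692 -0.0313  1.6214] [ -7.7  54.    5.4 -72.7   7.7 -53.5  -4.9  66.8]
[0.5074 0.3539 0.0324 1.4098] [-0.8 -0.1  0.1 -0.5 -0.8  0.6  1.5  0.1]
```

```bash
cat >> h.py <<'E'
from scipy.ndimage import map_coordinates
from scipy.optimize import least_squares
def edgeres(p,A,B,chan,n=25,w=3.):
    "signed subpixel distances of the strongest edge from projected 3D edge A-B"
    a,b=proj(p,np.array([A,B]));t=np.linspace(.08,.92,n)[:,None];q=a+(b-a)*t
    nn=np.array([-(b-a)[1],(b-a)[0]]);nn=nn/np.linalg.norm(nn)
    s=np.arange(-w-1,w+1.01,.25);g=chan(p)
    xy=q[:,None]+s[None,:,None]*nn
    v=map_coordinates(g,[xy[...,1],xy[...,0]],order=1)
    d=np.abs(v[:,4:]-v[:,:-4])[:,2:-2]; sc=s[4:-4]
    d=d**2; return float(np.median((d*sc).sum(1)/(d.sum(1)+1e-9))) if 0 else np.array([sc[i] for i in d.argmax(1)]),nn,q
def icp(views,edges,d,v0,rot,chan,prior,it=12,w=3.):
    v=np.array(v0,float)
    for k in range(it):
        obs=[]
        for p,E in zip(views,edges):
            for a,b in E:
                A,B=rot(v)@np.array(a)+v[:3],rot(v)@np.array(b)+v[:3]
                r_,nn,q=edgeres(p,A,B,chan,w=max(1.2,w*.8**k)); obs.append((p,a,b,q,nn,r_))
        def f(u):
            o=[]
            for p,a,b,q,nn,r_ in obs:
                ab=proj(p,np.array([rot(u)@np.array(a)+u[:3],rot(u)@np.array(b)+u[:3]]));t=np.linspace(.08,.92,len(q))[:,None]
                o.append(((ab[0]+(ab[1]-ab[0])*t-q)@nn)-r_)
            return np.r_[np.concatenate(o),prior(u)]
        s=least_squares(f,v,loss="soft_l1",f_scale=.3);v=s.x
    return v,[(np.median(o[5]).round(2),o[5].std().round(2)) for o in obs]
gray=lambda p:p["image"].astype(float).sum(2)/3
sat=lambda p:(p["image"][...,2].astype(float)-p["image"][...,0])*1.0
yel=lambda p:p["image"][...,0].astype(float)-p["image"][...,2]
E
python3 - <<'E'
from h import *
import pickle
P=pickle.load(open("p0.pkl","rb"));T,S=P["top"],P["side"]
rot=lambda v:Rdeck(v[3])
c={k:v for k,v in dict(hl=(-.205,-.085,0),hr=(-.205,.085,0),ll=(0,-.085,0),lr=(0,.085,0)).items()}
E1=[(c["hl"],c["hr"]),(c["hl"],c["ll"]),(c["hr"],c["lr"])]
E1s=[(c["hl"],c["ll"]),(c["hr"],c["lr"])]
for vs,es in(((T,S),(E1,E1s)),((T,),(E1,)),):
    print("deck",*icp(vs,es,0,[.508,.354,.032,1.41],rot,gray,lambda u:[(u[2]-.032)*500]))
h=DL/2
tl,tr,bl,br=(-h[0],-h[1],h[2]),(-h[0],h[1],h[2]),(h[0],-h[1],h[2]),(h[0],h[1],h[2])
for vs,es in(((T,),([(tl,bl),(tr,br),(tl,tr),(bl,br)],)),((T,S),([(tl,bl),(tr,br),(tl,tr),(bl,br)],[(tl,bl),(tr,br),(tl,tr)]))):
    print("large",*icp(vs,es,0,[.500,.284,.0575,1.41],rot,sat,lambda u:[(u[2]-.0585)*500]))
E
```

```text
deck [0.50885545 0.35442592 0.03168761 1.40447785] [(np.float64(0.05), np.float64(0.23)), (np.float64(0.05), np.float64(0.24)), (np.float64(-0.45), np.float64(0.27)), (np.float64(0.55), np.float64(0.22)), (np.float64(0.05), np.float64(0.14))]
deck [0.50764554 0.35410727 0.0346213  1.4052795 ] [(np.float64(0.05), np.float64(0.21)), (np.float64(0.05), np.float64(0.25)), (np.float64(-0.2), np.float64(0.23))]
large [0.49842375 0.28252459 0.05958818 1.40372364] [(np.float64(-0.2), np.float64(0.25)), (np.float64(0.05), np.float64(0.22)), (np.float64(-0.45), np.float64(0.41)), (np.float64(0.55), np.float64(0.26))]
large [0.50007688 0.28531053 0.04615351 1.40442387] [(np.float64(0.3), np.float64(0.24)), (np.float64(0.3), np.float64(0.29)), (np.float64(-0.45), np.float64(0.48)), (np.float64(0.8), np.float64(0.36)), (np.float64(-0.2), np.float64(0.25)), (np.float64(-0.45), np.float64(0.32)), (np.float64(-0.7), np.float64(0.22))]
```

```bash
cat > go.py <<'E'
import sys; from h import *; from bench import r
YD=1.404; O=np.array([.5083,.3543,.032])
def flatpose(x,y,z,yaw): return np.array([x,y,z]),Ro.from_euler("Z",yaw)*Ro.from_euler("x",np.pi)
def deckpose(x,y,z,dyaw=0.): 
    R=Rdeck(YD); return O+R@[x,y,z],Ro.from_matrix(R)*Ro.from_euler("z",dyaw)*Ro.from_euler("x",np.pi)
if __name__=="__main__":
    a=list(map(float,sys.argv[2:])); p,q=(flatpose if sys.argv[1]=="f" else deckpose)(*a)
    s=r.read_state(); q0=Ro.from_quat(s["eef_rot"]); d=q0.inv().apply(p-s["ee_pos"]); w=(q0.inv()*q).as_rotvec()
    n=np.r_[d/.2,w/(np.pi/2)]; k=max(1,abs(n).max())
    print("t",round(s["time"],2),"pos",np.round(s["ee_pos"],4),"F",np.round(s["ft_force"],1),"w",round(s["width"],4),"j",np.round(s["joint_positions"],2))
    Rd=Rdeck(YD);print("in deck",(Rd.T@(s["ee_pos"]-O)).round(4))
    print("target",p.round(4),"dist",np.linalg.norm(d).round(4),"scale",round(k,2),"row",(n/k).round(4).tolist())
E
python3 go.py f .499 -.0843 .10 .513
```

```text
t 0.9 pos [ 0.2701 -0.5637  0.2226] F [-0.1 -1.   0. ] w 0.0873 j [ 1.1   0.33 -0.06  1.46  0.02  1.35 -0.09]
in deck [-0.9607  0.0825 -0.0779]
target [ 0.499  -0.0843  0.1   ] dist 0.5452 scale 2.07 row [1.0, -0.8063, 0.2963, 0.0, -0.0, -0.0204]
```

Call:
play_rows(
  motion=[
    [1, -0.806, 0.1, 0, 0, -0.02, 100],
    [1, -0.806, 0.1, 0, 0, -0.02, 100],
    [1, -0.806, 0.1, 0, 0, -0.02, 100],
    [1, -0.806, 0.1, 0, 0, -0.02, 100],
    [1, -0.806, 0.1, 0, 0, -0.02, 100],
  ],
  squeeze=25,
)

```text
time: 1.52
ee_pos: [0.3831, -0.3276, 0.2027]
eef_rot: [0.971, 0.24, 0.0, -0.0]
ft_force: [-0.0, -0.8, 0.7]
width: 0.0868
```

```bash
python3 go.py f .499 -.0843 .05 .513
```

```text
t 1.52 pos [ 0.3831 -0.3276  0.2027] F [-0.  -0.8  0.7] w 0.0868 j [ 0.85  0.09 -0.25  1.79  0.02  1.26 -0.49]
in deck [-0.7135  0.0103 -0.0275]
target [ 0.499  -0.0843  0.05  ] dist 0.3098 scale 1.08 row [1.0, -0.7466, 0.7084, -0.0, -0.0005, -0.0164]
```

Call:
play_rows(
  motion=[
    [1, -0.75, 0.5, 0, 0, -0.016, 100],
    [1, -0.75, 0.5, 0, 0, -0.016, 100],
    [1, -0.75, 0.5, 0, 0, -0.016, 100],
    [1, -0.75, 0.5, 0, 0, -0.016, 100],
    [1, -0.75, 0.5, 0, 0, -0.016, 100],
  ],
)

```text
time: 2.15
ee_pos: [0.4899, -0.1035, 0.1014]
eef_rot: [0.968, 0.251, -0.0, -0.001]
ft_force: [-1.2, -0.9, 0.2]
width: 0.0872
```

```bash
python3 go.py f .499 -.0843 .003 .513
```

```text
t 2.15 pos [ 0.4899 -0.1035  0.1014] F [-1.2 -0.9  0.2] w 0.0872 j [ 0.54  0.2  -0.46  1.91  0.1   1.05 -1.03]
in deck [-0.456  -0.0579 -0.0589]
target [ 0.499  -0.0843  0.003 ] dist 0.1007 scale 1 row [0.0864, -0.0609, 0.4922, -0.0011, 0.0001, -0.0036]
```

Call:
play_rows(
  motion=[
    [0.086, -0.061, 0.1, 0, 0, -0.0036, 100],
    [0.086, -0.061, 0.3, 0, 0, -0.0036, 100],
    [0.086, -0.061, 0.42, 0, 0, -0.0036, 100],
    [0.086, -0.061, 0.42, 0, 0, -0.0036, 100],
    [0.086, -0.061, 0.42, 0, 0, -0.0036, 100],
  ],
)

```text
time: 2.78
ee_pos: [0.4993, -0.0882, 0.0196]
eef_rot: [0.968, 0.251, 0.001, 0.0]
ft_force: [0.5, 0.1, 0.6]
width: 0.0868
```

```bash
python3 go.py f .499 -.0843 .003 .513
```

```text
t 2.77 pos [ 0.4993 -0.0882  0.0196] F [0.5 0.1 0.6] w 0.0868 j [ 0.49  0.33 -0.45  1.96  0.18  0.89 -1.12]
in deck [-0.4174 -0.0646 -0.1329]
target [ 0.499  -0.0843  0.003 ] dist 0.0171 scale 1 row [0.0082, -0.0179, 0.083, 0.0006, -0.0006, -0.0029]
```

Call:
play_rows(
  motion=[
    [0.008, -0.018, 0.04, 0, 0, -0.003, 100],
    [0.008, -0.018, 0.083, 0, 0, -0.003, 100],
    [0.008, -0.018, 0.083, 0, 0, -0.003, 100],
    [0.008, -0.018, 0.083, 0, 0, -0.003, 100],
  ],
)

```text
time: 3.28
ee_pos: [0.4982, -0.0838, 0.002]
eef_rot: [0.967, 0.254, 0.0, 0.0]
ft_force: [-0.5, 0.1, 0.3]
width: 0.0868
```

```bash
python3 go.py f .499 -.0843 .003 .513
```

```text
t 3.27 pos [ 0.4982 -0.0838  0.002 ] F [-0.5  0.1  0.3] w 0.0868 j [ 0.47  0.36 -0.45  1.97  0.2   0.86 -1.14]
in deck [-0.4085 -0.0628 -0.1487]
target [ 0.499  -0.0843  0.003 ] dist 0.0013 scale 1 row [0.0022, 0.004, -0.0049, 0.0001, -0.0, 0.0004]
```

Call:
play_rows(
  motion=[
    [0.002, 0.004, -0.005, 0, 0, 0, 60],
    [0.002, 0.004, -0.005, 0, 0, 0, 40],
    [0.002, 0.004, -0.005, 0, 0, 0, 40],
    [0.002, 0.004, -0.005, 0, 0, 0, 40],
    [0.002, 0.004, -0.005, 0, 0, 0, 40],
  ],
  squeeze=40,
)

```text
time: 3.9
ee_pos: [0.499, -0.0843, 0.0031]
eef_rot: [0.967, 0.254, 0.0, 0.0]
ft_force: [-0.3, -0.5, 0.6]
width: 0.0613
```

Call:
play_rows(
  motion=[
    [0, 0, 0, 0, 0, 0, 40],
    [0, 0, -0.1, 0, 0, 0, 40],
    [0, 0, -0.4, 0, 0, 0, 40],
    [0, 0, -0.7, 0, 0, 0, 40],
    [0, 0, -0.7, 0, 0, 0, 40],
  ],
)

```text
time: 4.53
ee_pos: [0.5015, -0.0844, 0.1472]
eef_rot: [0.967, 0.254, 0.003, 0.002]
ft_force: [0.6, -0.4, -3.6]
width: 0.0615
```

```bash
python3 go.py d -.082 -.003 .12
```

```text
t 4.53 pos [ 0.5015 -0.0844  0.1472] F [ 0.6 -0.4 -3.6] w 0.0615 j [ 0.53  0.16 -0.49  1.85  0.09  1.14 -1.05]
in deck [-0.4487 -0.0661 -0.0091]
target [0.5037 0.3088 0.17  ] dist 0.3939 scale 1.71 row [0.5723, -1.0, -0.0688, -0.0437, -0.0985, -0.3304]
```

Call:
play_rows(
  motion=[
    [0.57, -1, -0.15, -0.044, -0.098, -0.33, 40],
    [0.57, -1, -0.15, -0.044, -0.098, -0.33, 40],
    [0.57, -1, -0.15, -0.044, -0.098, -0.33, 40],
    [0.57, -1, -0.15, -0.044, -0.098, -0.33, 40],
    [0.57, -1, -0.15, -0.044, -0.098, -0.33, 40],
  ],
)

```text
time: 5.15
ee_pos: [0.4985, 0.1504, 0.1717]
eef_rot: [0.865, 0.495, -0.065, 0.051]
ft_force: [0.1, -0.7, -3.1]
width: 0.0617
```

```bash
python3 go.py d -.082 -.003 .10
```

```text
t 5.15 pos [0.4985 0.1504 0.1717] F [ 0.1 -0.7 -3.1] w 0.0617 j [ 0.14  0.3  -0.71  1.68  0.3   1.37 -1.16]
in deck [-0.2334 -0.0242  0.0782]
target [0.5028 0.3033 0.1508] dist 0.1544 scale 1 row [0.6776, -0.3694, -0.0151, -0.0359, -0.0704, -0.2279]
```

Call:
play_rows(
  motion=[
    [0.678, -0.37, -0.015, -0.036, -0.07, -0.228, 40],
    [0.678, -0.37, -0.015, -0.036, -0.07, -0.228, 40],
    [0.678, -0.37, -0.015, -0.036, -0.07, -0.228, 40],
    [0.678, -0.37, -0.015, -0.036, -0.07, -0.228, 40],
    [0.678, -0.37, -0.015, -0.036, -0.07, -0.228, 40],
  ],
)

```text
time: 5.78
ee_pos: [0.5056, 0.2971, 0.1506]
eef_rot: [0.759, 0.636, -0.107, 0.091]
ft_force: [0.7, -0.9, -2.3]
width: 0.0618
```

```bash
python3 go.py d -.082 -.003 .035
```

```text
t 5.78 pos [0.5056 0.2971 0.1506] F [ 0.7 -0.9 -2.3] w 0.0618 j [-0.18  0.56 -0.76  1.45  0.51  1.54 -1.17]
in deck [-0.0874 -0.0068  0.0983]
target [0.4998 0.2856 0.0883] dist 0.0636 scale 1 row [0.0281, -0.0193, 0.3163, -0.0003, 0.002, -0.0056]
```

Call:
play_rows(
  motion=[
    [0.028, -0.019, 0.1, 0, 0.002, -0.0056, 40],
    [0.028, -0.019, 0.22, 0, 0.002, -0.0056, 40],
    [0.028, -0.019, 0.316, 0, 0.002, -0.0056, 40],
    [0.028, -0.019, 0.316, 0, 0.002, -0.0056, 40],
    [0.028, -0.019, 0.316, 0, 0.002, -0.0056, 40],
  ],
)

```text
time: 6.4
ee_pos: [0.5, 0.2876, 0.0902]
eef_rot: [0.756, 0.64, -0.105, 0.09]
ft_force: [0.1, 0.6, -2.8]
width: 0.0617
```

```bash
python3 go.py d -.082 -.003 .020; python3 - <<'E'
from h import *; from bench import eyes
im=[]
for n,(r0,r1,c0,c1) in(("top",(160,270,95,255)),("side",(100,210,180,340))):
    p=eyes.camera(n)["image"][r0:r1,c0:c1];im.append(cv2.resize(p,None,fx=4,fy=4,interpolation=2)[:,:,::-1])
cv2.imwrite("pics/held1.png",cv2.resize(np.hstack(im),(800,275)) if 0 else np.vstack([cv2.resize(i,None,fx=.65,fy=.65) for i in im]))
E
```

```text
t 6.4 pos [0.5    0.2876 0.0902] F [ 0.1  0.6 -2.8] w 0.0617 j [-0.16  0.6  -0.75  1.54  0.54  1.43 -1.19]
in deck [-0.0806 -0.0029  0.0374]
target [0.4991 0.2815 0.0739] dist 0.0175 scale 1 row [-0.0072, 0.0005, 0.087, 0.0008, -0.0017, 0.0005]
```

View pics/held1.png

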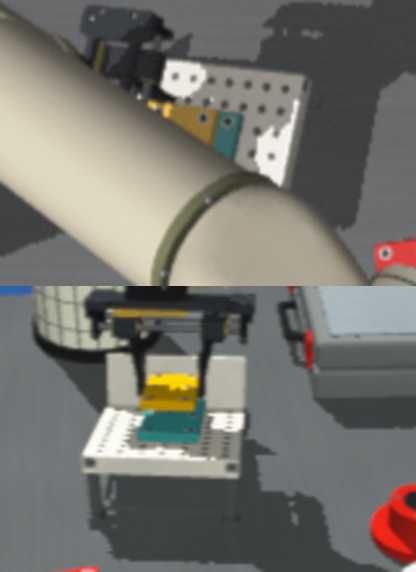

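The side crop shows the yellow held over the teal cover, with both front edges visible. In the top view the arm hides part of it. I lower the yellow and measure its lateral offset from the side camera.

Call:
play_rows(
  motion=[
    [-0.007, 0, 0.05, 0, -0.002, 0, 40],
    [-0.007, 0, 0.087, 0, -0.002, 0, 40],
    [-0.007, 0, 0.087, 0, -0.002, 0, 40],
    [-0.007, 0, 0.087, 0, -0.002, 0, 40],
  ],
)

```text
time: 7.0
ee_pos: [0.4985, 0.2816, 0.0731]
eef_rot: [0.755, 0.64, -0.107, 0.091]
ft_force: [0.3, -0.0, -2.2]
width: 0.0615
```

```bash
cat > lat.py <<'E'
from h import *; from bench import eyes,r; from go import O,YD
import sys
# lateral deck-coordinate of a cover from the side camera: side edges of its end face + top
def lat(p,x,z,d,chan,y0):
    R=Rdeck(YD);rot=lambda v:R@Ro.from_euler("z",v[1]).as_matrix()
    h=d/2;out=[]
    y,dy=y0,0.
    E=[((-h[0],s*h[1],h[2]),(h[0]*.2,s*h[1],h[2])) for s in(-1,1)]
    rt=lambda v:R
    v,res=icp((p,),(E,),0,np.r_[O+R@[x,y0,z],0],lambda v:R@Ro.from_euler("z",v[3]).as_matrix(),chan,lambda u:np.r_[(R.T@(u[:3]-O)-[x,0,z])[[0,2]]*1e5,0],w=2.5)
    return (R.T@(v[:3]-O))[1]*1e3,np.degrees(v[3]),res
E
python3 - <<'E'
from lat import *
p=eyes.camera("side");s=r.read_state();q=Rdeck(YD).T@(s["ee_pos"]-O);print(q)
print("teal",lat(p,-.075,.006,DL,sat,-.003));print("yellow",lat(p,q[0],q[2]+.003,DM,yel,q[1]))
cv2.imwrite("pics/h2.png",cv2.resize(p["image"][130:175,225:285],None,fx=12,fy=12,interpolation=0)[:,:,::-1])
E
python3 go.py d -.082 -.003 .020
```

```text
[-0.08176859 -0.00246659  0.01936819]
teal (np.float64(1.0558158179984556), np.float64(5.589748536431524), [(np.float64(-0.95), np.float64(0.43)), (np.float64(0.8), np.float64(0.52))])
yellow (np.float64(-2.7405215948498722), np.float64(-0.0013781219992553204), [(np.float64(0.05), np.float64(0.21)), (np.float64(0.05), np.float64(0.21))])
t 7.05 pos [0.4986 0.2817 0.0732] F [ 0.5 -0.1 -2.6] w 0.0614 j [-0.16  0.61 -0.74  1.57  0.55  1.4  -1.2 ]
in deck [-0.0818 -0.0025  0.0194]
target [0.4991 0.2815 0.0739] dist 0.0009 scale 1 row [-0.0012, 0.0027, -0.0032, 0.0005, 0.0007, 0.0009]
```

View pics/h2.png

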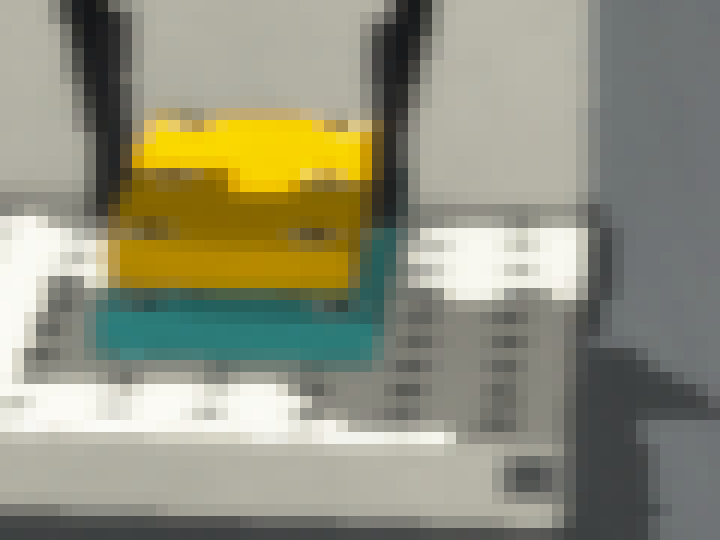

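```bash
python3 - <<'E'
from h import *; from go import O,YD
import pickle
P=pickle.load(open("p0.pkl","rb"));R=Rdeck(YD)
for n in("side","top"):
  p=P[n];I=p["image"].astype(float);g=I[...,2]-I[...,0]
  for y0 in(-.003,):
    L=[]
    for xx in np.linspace(-.142,-.01 if n=="top" else -.07,20):
        e=[]
        for s in(-1,1):
            ys=np.arange(-.008,.0081,.00025)
            q=proj(p,(O+(R@np.array([[xx,s*.035+y0+k,.012] for k in ys]).T).T))
            v=map_coordinates(g,[q[:,1],q[:,0]],order=1)
            # half-level crossing
            inn,out=(v[-8:].mean(),v[:8].mean()) if s<0 else (v[:8].mean(),v[-8:].mean())
            m=(v-out)/(inn-out); w=m.clip(0,1).sum()*.00025
            e.append(s*.035+y0+(ys[-1]-w if s<0 else ys[0]+w))
        L.append((xx,sum(e)/2,e[1]-e[0]))
    L=np.array(L)*1e3;print(n,"mean lat",np.median(L[:,1]).round(2),L[:,1].std().round(2),"width",np.median(L[:,2]).round(2),"slope deg",np.degrees(np.polyfit(L[:,0],L[:,1],1)[0]).round(2))
E
```

```text
side mean lat -5.34 0.2 width 69.13 slope deg 0.2
top mean lat -2.35 0.17 width 69.25 slope deg 0.03
```

```bash
cat > lt.py <<'E'
from h import *; from go import O,YD
def lt(p,g,x0,x1,z,hw,y0,n=12,m_=.007):
    R=Rdeck(YD);L=[]
    for xx in np.linspace(x0,x1,n):
        e=[]
        for s in(-1,1):
            ys=np.arange(-m_,m_+1e-5,.00025)
            q=proj(p,(O+(R@np.array([[xx,s*hw+y0+k,z] for k in ys]).T).T))
            v=map_coordinates(g,[q[:,1],q[:,0]],order=1)
            inn,out=(v[-8:].mean(),v[:8].mean()) if s<0 else (v[:8].mean(),v[-8:].mean())
            w=((v-out)/(inn-out)).clip(0,1).sum()*.00025
            e.append(s*hw+y0+(ys[-1]-w if s<0 else ys[0]+w))
        L.append((sum(e)/2,e[1]-e[0]))
    L=np.array(L)*1e3;return np.median(L,0).round(2),L.std(0).round(2)
E
python3 - <<'E'
from lt import *; from bench import eyes,r
s=r.read_state();q=Rdeck(YD).T@(s["ee_pos"]-O);print(q.round(4))
p=eyes.camera("side");I=p["image"].astype(float);t=I[...,2]-I[...,0]
R=Rdeck(YD)
# end faces: near-end vertical face at x const, vary z
for z in(.005,.007,.009): print("teal end face z",z,lt(p,t,-.150,-.150,z,.035,-.004,2))
for z in(.019,.022,.025): print("yel end face z",z,lt(p,-t,q[0]-.062,q[0]-.062,z,.031,-.003,2))
print("yel top",lt(p,-t,q[0]-.055,q[0]-.02,q[2]+.009,.031,-.003))
E
```

```text
[-0.0818 -0.0025  0.0194]
teal end face z 0.005 (array([-4.33, 69.01]), array([0., 0.]))
teal end face z 0.007 (array([-4.5 , 69.36]), array([0., 0.]))
teal end face z 0.009 (array([-4.81, 69.98]), array([0., 0.]))
yel end face z 0.019 (array([-2.84, 59.65]), array([0., 0.]))
yel end face z 0.022 (array([-3.  , 60.55]), array([0., 0.]))
yel end face z 0.025 (array([-3.28, 60.97]), array([0., 0.]))
yel top (array([-3.25, 62.38]), array([0.22, 0.65]))
```

Call:
play_rows(
  motion=[
    [0.04, 0.0077, 0.008, 0, 0, 0, 40],
    [0.075, 0.0077, 0.0145, 0, 0, 0, 40],
    [0.08, 0.0077, 0.0145, 0, 0, 0, 40],
    [0.08, 0.0077, 0.0145, 0, 0, 0, 40],
  ],
)

```text
time: 7.6
ee_pos: [0.5023, 0.2958, 0.0657]
eef_rot: [0.755, 0.64, -0.107, 0.091]
ft_force: [0.1, 0.6, -2.5]
width: 0.0612
```

```bash
python3 go.py d -.060 -.004 .0165
```

```text
t 7.6 pos [0.5023 0.2958 0.0657] F [ 0.1  0.6 -2.5] w 0.0612 j [-0.19  0.64 -0.73  1.54  0.56  1.4  -1.21]
in deck [-0.0657 -0.0038  0.0162]
target [0.5034 0.3013 0.0644] dist 0.0057 scale 1 row [0.0284, 0.001, -0.0016, 0.0003, 0.0009, 0.0012]
```

Call:
play_rows(
  motion=[
    [0.01, 0.001, 0, 0, 0, 0.001, 40],
    [0.018, 0.001, 0, 0, 0, 0.001, 40],
    [0.022, 0.001, 0, 0, 0, 0.001, 40],
    [0.022, 0.001, 0, 0, 0, 0.001, 40],
  ],
)

```text
time: 8.1
ee_pos: [0.5033, 0.2989, 0.0647]
eef_rot: [0.756, 0.639, -0.107, 0.091]
ft_force: [-1.9, -5.3, 0.2]
width: 0.0611
```

```bash
python3 go.py d -.060 -.004 .0165
```

```text
t 8.1 pos [0.5033 0.2989 0.0647] F [-1.9 -5.3  0.2] w 0.0611 j [-0.2   0.65 -0.73  1.53  0.57  1.41 -1.22]
in deck [-0.0623 -0.0043  0.0161]
target [0.5034 0.3013 0.0644] dist 0.0024 scale 1 row [0.0117, -0.0016, -0.0022, 0.0003, 0.0019, -0.0004]
```

Call:
play_rows(
  motion=[
    [0.004, 0, 0.003, 0, 0, 0, 40],
    [0.004, 0, 0.006, 0, 0, 0, 40],
    [0.004, 0, 0.006, 0, 0, 0, 40],
  ],
)

```text
time: 8.48
ee_pos: [0.5034, 0.2988, 0.0641]
eef_rot: [0.756, 0.639, -0.108, 0.092]
ft_force: [-3.5, -8.2, 8.3]
width: 0.0616
```

```bash
python3 go.py d -.060 -.004 .0165
```

```text
t 8.47 pos [0.5034 0.2988 0.0641] F [-3.5 -8.2  8.3] w 0.0616 j [-0.2   0.65 -0.73  1.53  0.57  1.41 -1.22]
in deck [-0.0623 -0.0044  0.0155]
target [0.5034 0.3013 0.0644] dist 0.0025 scale 1 row [0.0114, -0.0019, -0.005, 0.0004, 0.0027, -0.0007]
```

Call:
play_rows(
  motion=[
    [0, 0, 0, 0, 0, 0, 80],
    [0, 0, 0, 0, 0, 0, 90],
    [0, 0, 0, 0, 0, 0, 90],
    [0, 0, -0.1, 0, 0, 0, 90],
    [0, 0, -0.4, 0, 0, 0, 90],
  ],
)

```text
time: 9.1
ee_pos: [0.5064, 0.3209, 0.1398]
eef_rot: [0.756, 0.639, -0.109, 0.091]
ft_force: [0.3, 0.4, 1.6]
width: 0.0785
```

```bash
python3 go.py f .5117 -.2927 .18 -.468
```

```text
t 9.1 pos [0.5064 0.3209 0.1398] F [0.3 0.4 1.6] w 0.0785 j [-0.22  0.61 -0.75  1.41  0.53  1.55 -1.19]
in deck [-0.0617 -0.0037  0.0944]
target [ 0.5117 -0.2927  0.18  ] dist 0.6149 scale 2.96 row [-1.0, 0.1817, 0.2213, 0.057, 0.0427, 0.4]
```

Call:
play_rows(
  motion=[
    [-0.2, 0, -0.2, 0, 0, 0, 100],
    [-0.5, 0.08, -0.1, 0.03, 0.02, 0.2, 100],
    [-1, 0.18, 0.1, 0.057, 0.043, 0.4, 100],
    [-1, 0.18, 0.1, 0.057, 0.043, 0.4, 100],
    [-1, 0.18, 0.1, 0.057, 0.043, 0.4, 100],
  ],
)

```text
time: 9.72
ee_pos: [0.5106, 0.1164, 0.1777]
eef_rot: [0.925, 0.367, -0.076, 0.066]
ft_force: [-0.5, 1.7, -0.3]
width: 0.0869
```

```bash
python3 go.py f .5117 -.2927 .18 -.468
```

```text
t 9.72 pos [0.5106 0.1164 0.1777] F [-0.5  1.7 -0.3] w 0.0869 j [ 0.15  0.32 -0.66  1.65  0.31  1.42 -1.39]
in deck [-0.2654 -0.0418  0.0753]
target [ 0.5117 -0.2927  0.18  ] dist 0.4091 scale 1.48 row [-0.9209, 1.0, 0.2366, 0.0746, 0.0539, 0.5233]
```

Call:
play_rows(
  motion=[
    [-0.92, 1, 0.2, 0.075, 0.054, 0.52, 100],
    [-0.92, 1, 0.2, 0.075, 0.054, 0.52, 100],
    [-0.92, 1, 0.2, 0.075, 0.054, 0.52, 100],
    [-0.92, 1, 0.2, 0.075, 0.054, 0.52, 100],
    [-0.92, 1, 0.2, 0.075, 0.054, 0.52, 100],
  ],
)

```text
time: 10.35
ee_pos: [0.5141, -0.1576, 0.1861]
eef_rot: [0.999, -0.032, -0.027, 0.022]
ft_force: [-0.5, -0.4, 0.9]
width: 0.0872
```

```bash
cat > chk.py <<'E'
from lt import *; from bench import eyes
import sys
for n in("side","top"):
    p=eyes.camera(n);I=p["image"].astype(float);t=I[...,2]-I[...,0]
    cv2.imwrite(f"pics/{sys.argv[1]}_{n}.png",cv2.resize(p["image"][(slice(125,180),slice(215,290)) if n=="side" else (slice(170,265),slice(115,225))],None,fx=6,fy=6,interpolation=2)[:,:,::-1])
    print(n,"yel",lt(p,-t,-.118,-.06,.024,.031,-.004,m_=.0035),"teal",lt(p,t,-.1485,-.13,.012,.035,-.004))
    if n=="side":
        for z in(.005,.007): print("teal end",lt(p,t,-.15,-.15,z,.035,-.004,2)[0])
        for z in(.016,.018,.020): print("yel end",lt(p,-t,-.124,-.124,z,.031,-.004,2,m_=.0035)[0])
E
python3 chk.py a; python3 go.py f .5117 -.2927 .1 -.468
```

```text
side yel (array([-3.78, 61.18]), array([0.34, 0.69])) teal (array([-2.66, 64.39]), array([1.33, 3.1 ]))
teal end [-4.12 66.77]
teal end [-4.27 67.35]
yel end [-4.74 62.29]
yel end [-5.1  63.29]
yel end [-3.89 61.04]
top yel (array([-2.92, 62.28]), array([0.11, 0.32])) teal (array([-2.07, 70.62]), array([0.21, 1.06]))
t 10.45 pos [ 0.5143 -0.1565  0.1857] F [ 0.7  0.3 -0.5] w 0.0871 j [ 0.52  0.22 -0.4   1.69  0.14  1.3  -1.54]
in deck [-0.5256 -0.0907  0.0088]
target [ 0.5117 -0.2927  0.1   ] dist 0.161 scale 1 row [0.0522, 0.6608, 0.4565, 0.0351, 0.0271, 0.2589]
```

```bash
cd pics; python3 -c "
import cv2,numpy as np
a=cv2.imread('a_side.png');b=cv2.imread('a_top.png');h=max(a.shape[0],b.shape[0]);
f=lambda i:cv2.copyMakeBorder(i,0,h-i.shape[0],0,0,0)
cv2.imwrite('a.png',cv2.resize(np.hstack([f(a),f(b)]),None,fx=.7,fy=.7))"
```

```text
(no output)
```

View pics/a.png

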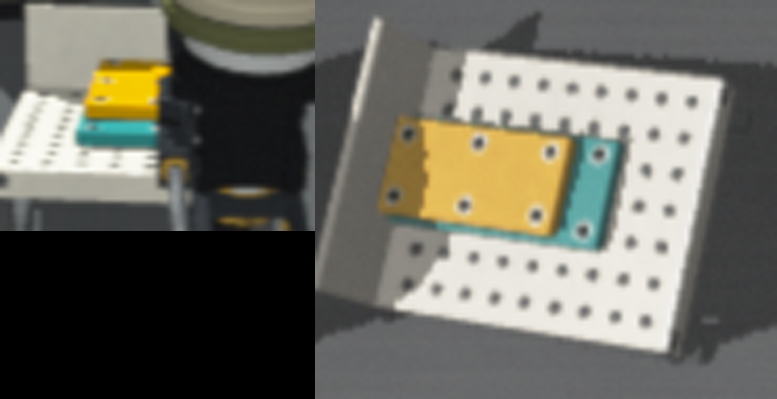

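Top view: the yellow lies squared on the teal cover, with its end at the backstop. By measurement it is about 0.6 mm off centre. Next is the pale cover.

Call:
play_rows(
  motion=[
    [0.052, 0.66, 0.35, 0.035, 0.027, 0.259, 100],
    [0.052, 0.66, 0.45, 0.035, 0.027, 0.259, 100],
    [0.052, 0.66, 0.45, 0.035, 0.027, 0.259, 100],
    [0.052, 0.66, 0.45, 0.035, 0.027, 0.259, 100],
    [0.052, 0.66, 0.45, 0.035, 0.027, 0.259, 100],
  ],
)

```text
time: 11.08
ee_pos: [0.5142, -0.2868, 0.101]
eef_rot: [0.974, -0.227, -0.0, -0.001]
ft_force: [0.2, -0.3, 1.2]
width: 0.0868
```

```bash
python3 go.py f .5117 -.2927 .02 -.468
```

```text
t 11.07 pos [ 0.5142 -0.2868  0.101 ] F [ 0.2 -0.3  1.2] w 0.0868 j [ 0.65  0.36 -0.27  1.69  0.1   1.1  -1.67]
in deck [-0.6257 -0.1122 -0.1081]
target [ 0.5117 -0.2927  0.02  ] dist 0.0813 scale 1 row [0.0023, 0.0324, 0.4052, -0.0008, 0.0006, 0.0065]
```

Call:
play_rows(
  motion=[
    [0.002, 0.032, 0.15, 0, 0, 0.0065, 100],
    [0.002, 0.032, 0.3, 0, 0, 0.0065, 100],
    [0.002, 0.032, 0.405, 0, 0, 0.0065, 100],
    [0.002, 0.032, 0.405, 0, 0, 0.0065, 100],
    [0.002, 0.032, 0.405, 0, 0, 0.0065, 100],
  ],
)

```text
time: 11.7
ee_pos: [0.5114, -0.2944, 0.0207]
eef_rot: [0.972, -0.233, 0.0, -0.0]
ft_force: [0.7, -0.9, -0.1]
width: 0.0865
```

```bash
python3 go.py f .5117 -.2927 .003 -.468
```

```text
t 11.7 pos [ 0.5114 -0.2944  0.0207] F [ 0.7 -0.9 -0.1] w 0.0865 j [ 0.65  0.46 -0.25  1.75  0.13  0.95 -1.69]
in deck [-0.6112 -0.1107 -0.1875]
target [ 0.5117 -0.2927  0.003 ] dist 0.0178 scale 1 row [-0.0024, -0.0082, 0.0886, -0.0002, -0.0002, -0.0015]
```

Call:
play_rows(
  motion=[
    [-0.002, -0.008, 0.05, 0, 0, -0.0015, 100],
    [-0.002, -0.008, 0.088, 0, 0, -0.0015, 100],
    [-0.002, -0.008, 0.088, 0, 0, -0.0015, 100],
    [-0.002, -0.008, 0.088, 0, 0, -0.0015, 100],
  ],
)

```text
time: 12.2
ee_pos: [0.5101, -0.2935, 0.0013]
eef_rot: [0.972, -0.233, -0.001, -0.0]
ft_force: [-0.6, -1.1, 0.5]
width: 0.0871
```

```bash
python3 go.py f .5117 -.2927 .003 -.468
```

```text
t 12.2 pos [ 0.5101 -0.2935  0.0013] F [-0.6 -1.1  0.5] w 0.0871 j [ 0.64  0.49 -0.24  1.76  0.14  0.92 -1.7 ]
in deck [-0.6052 -0.1093 -0.206 ]
target [ 0.5117 -0.2927  0.003 ] dist 0.0025 scale 1 row [0.0054, -0.0074, -0.0085, 0.0, 0.0014, -0.0014]
```

Call:
play_rows(
  motion=[
    [0.0054, -0.0074, -0.0085, 0, 0.0014, -0.0014, 100],
    [0.0054, -0.0074, -0.0085, 0, 0.0014, -0.0014, 60],
    [0.0054, -0.0074, -0.0085, 0, 0.0014, -0.0014, 30],
    [0.0054, -0.0074, -0.0085, 0, 0.0014, -0.0014, 30],
    [0.0054, -0.0074, -0.0085, 0, 0.0014, -0.0014, 30],
  ],
)

```text
time: 12.82
ee_pos: [0.5118, -0.2927, 0.0031]
eef_rot: [0.973, -0.232, 0.0, 0.0]
ft_force: [-0.3, 0.3, -0.2]
width: 0.055
```

Call:
play_rows(
  motion=[
    [0, 0, 0, 0, 0, 0, 30],
    [0, 0, 0, 0, 0, 0, 30],
    [0, 0, -0.1, 0, 0, 0, 30],
    [0, 0, -0.4, 0, 0, 0, 30],
    [0, 0, -0.8, 0, 0, 0, 30],
  ],
)

```text
time: 13.45
ee_pos: [0.5114, -0.2924, 0.1482]
eef_rot: [0.973, -0.232, 0.0, -0.0]
ft_force: [1.2, -1.5, -1.7]
width: 0.0533
```

```bash
python3 go.py d -.10 -.004 .12
```

```text
t 13.45 pos [ 0.5114 -0.2924  0.1482] F [ 1.2 -1.5 -1.7] w 0.0533 j [ 0.66  0.32 -0.27  1.64  0.09  1.19 -1.66]
in deck [-0.6445 -0.1104 -0.0644]
target [0.5018 0.2916 0.175 ] dist 0.5846 scale 2.58 row [-0.5258, -1.0, -0.0517, -0.0645, -0.0475, -0.4576]
```

Holding, since the force dropped about 1.7 N, which fits 0.16 kg. Now I carry it to the rack.

Call:
play_rows(
  motion=[
    [-0.52, -1, -0.2, -0.064, -0.047, -0.457, 30],
    [-0.52, -1, -0.2, -0.064, -0.047, -0.457, 30],
    [-0.52, -1, -0.2, -0.064, -0.047, -0.457, 30],
    [-0.52, -1, -0.2, -0.064, -0.047, -0.457, 30],
    [-0.52, -1, -0.2, -0.064, -0.047, -0.457, 30],
  ],
)

```text
time: 14.08
ee_pos: [0.5098, -0.0626, 0.1876]
eef_rot: [0.99, 0.129, -0.045, 0.04]
ft_force: [0.4, 0.1, -2.0]
width: 0.0538
```

```bash
python3 go.py d -.10 -.004 .12
```

```text
t 14.07 pos [ 0.5098 -0.0626  0.1876] F [ 0.4  0.1 -2. ] w 0.0538 j [ 0.42  0.21 -0.5   1.72  0.19  1.33 -1.44]
in deck [-0.4378 -0.0706  0.036 ]
target [0.5018 0.2916 0.175 ] dist 0.3544 scale 1.72 row [0.2413, -1.0, -0.0543, -0.0581, -0.0452, -0.4188]
```

Call:
play_rows(
  motion=[
    [0.24, -1, -0.054, -0.058, -0.045, -0.419, 30],
    [0.24, -1, -0.054, -0.058, -0.045, -0.419, 30],
    [0.24, -1, -0.054, -0.058, -0.045, -0.419, 30],
    [0.24, -1, -0.054, -0.058, -0.045, -0.419, 30],
    [0.24, -1, -0.054, -0.058, -0.045, -0.419, 30],
  ],
)

```text
time: 14.7
ee_pos: [0.5059, 0.1399, 0.1785]
eef_rot: [0.891, 0.439, -0.085, 0.071]
ft_force: [0.6, -0.4, -1.7]
width: 0.0532
```

```bash
python3 go.py d -.068 -.004 .10
```

```text
t 14.7 pos [0.5059 0.1399 0.1785] F [ 0.6 -0.4 -1.7] w 0.0532 j [ 0.12  0.34 -0.7   1.63  0.34  1.44 -1.3 ]
in deck [-0.2441 -0.0332  0.0822]
target [0.506  0.3164 0.1469] dist 0.1794 scale 1 row [0.7152, -0.5407, -0.0237, -0.0442, -0.032, -0.3055]
```

Call:
play_rows(
  motion=[
    [0.715, -0.54, -0.024, -0.044, -0.032, -0.3055, 30],
    [0.715, -0.54, -0.024, -0.044, -0.032, -0.3055, 30],
    [0.715, -0.54, -0.024, -0.044, -0.032, -0.3055, 30],
    [0.715, -0.54, -0.024, -0.044, -0.032, -0.3055, 30],
    [0.715, -0.54, -0.024, -0.044, -0.032, -0.3055, 30],
  ],
)

```text
time: 15.32
ee_pos: [0.5079, 0.3128, 0.1466]
eef_rot: [0.758, 0.637, -0.107, 0.091]
ft_force: [0.8, -1.5, -1.7]
width: 0.0534
```

```bash
python3 go.py d -.068 -.004 .040
```

```text
t 15.32 pos [0.5079 0.3128 0.1466] F [ 0.8 -1.5 -1.7] w 0.0534 j [-0.19  0.6  -0.78  1.42  0.53  1.55 -1.19]
in deck [-0.071  -0.0065  0.0988]
target [0.5032 0.3001 0.0892] dist 0.0589 scale 1 row [0.0156, -0.0125, 0.2939, -0.0006, 0.0012, -0.0043]
```

Call:
play_rows(
  motion=[
    [0.0156, -0.0125, 0.1, 0, 0.001, -0.004, 30],
    [0.0156, -0.0125, 0.22, 0, 0.001, -0.004, 30],
    [0.0156, -0.0125, 0.294, 0, 0.001, -0.004, 30],
    [0.0156, -0.0125, 0.294, 0, 0.001, -0.004, 30],
    [0.0156, -0.0125, 0.294, 0, 0.001, -0.004, 30],
  ],
)

```text
time: 15.95
ee_pos: [0.5024, 0.3025, 0.0898]
eef_rot: [0.755, 0.641, -0.106, 0.089]
ft_force: [-0.3, 0.3, -2.0]
width: 0.0529
```

```bash
python3 go.py d -.053 -.0040 .0283; python3 - <<'E'
from lt import *; from bench import eyes,r
s=r.read_state();q=Rdeck(YD).T@(s["ee_pos"]-O)
p=eyes.camera("side");I=p["image"].astype(float);t=I[...,2]-I[...,0]
for z in(.005,.007,.009): print("teal end",lt(p,t,-.150,-.150,z,.035,-.004,2))
for z in(.015,.018,.021): print("yel end",lt(p,-t,-.124,-.124,z,.031,-.004,2,m_=.0035))
E
```

```text
t 15.95 pos [0.5024 0.3025 0.0898] F [-0.3  0.3 -2. ] w 0.0529 j [-0.18  0.63 -0.77  1.51  0.56  1.45 -1.21]
in deck [-0.066  -0.0028  0.0411]
target [0.5051 0.3111 0.0738] dist 0.0184 scale 1 row [0.0651, 0.0065, 0.0644, -0.0001, -0.0012, 0.0023]
teal end (array([-4.29, 69.19]), array([0., 0.]))
teal end (array([-4.45, 69.55]), array([0., 0.]))
teal end (array([-4.68, 70.16]), array([0., 0.]))
yel end (array([-4.21, 61.42]), array([0., 0.]))
yel end (array([-4.26, 61.65]), array([0., 0.]))
yel end (array([-4.33, 61.79]), array([0., 0.]))
```

Call:
play_rows(
  motion=[
    [0.03, 0.008, 0.03, 0, -0.001, 0.002, 30],
    [0.062, 0.008, 0.064, 0, -0.001, 0.002, 30],
    [0.062, 0.008, 0.064, 0, -0.001, 0.002, 30],
    [0.062, 0.008, 0.064, 0, -0.001, 0.002, 30],
  ],
)

```text
time: 16.5
ee_pos: [0.5046, 0.3106, 0.0729]
eef_rot: [0.756, 0.64, -0.107, 0.09]
ft_force: [-0.2, -0.0, -2.6]
width: 0.0536
```

```bash
python3 go.py d -.046 -.0043 .0283
```

```text
t 16.5 pos [0.5046 0.3106 0.0729] F [-0.2 -0.  -2.6] w 0.0536 j [-0.2   0.66 -0.76  1.5   0.58  1.43 -1.23]
in deck [-0.0533 -0.0036  0.0273]
target [0.5065 0.3177 0.0719] dist 0.0074 scale 1 row [0.0367, 0.0034, -0.0052, -0.0007, 0.0004, 0.0011]
```

Call:
play_rows(
  motion=[
    [0.012, 0.0034, -0.003, 0, 0, 0.001, 30],
    [0.024, 0.0034, -0.003, 0, 0, 0.001, 30],
    [0.031, 0.0034, -0.003, 0, 0, 0.001, 30],
    [0.031, 0.0034, -0.003, 0, 0, 0.001, 30],
  ],
)

```text
time: 17.0
ee_pos: [0.5065, 0.3156, 0.0722]
eef_rot: [0.756, 0.639, -0.108, 0.09]
ft_force: [-2.1, -4.9, -0.1]
width: 0.0536
```

```bash
python3 go.py d -.046 -.0043 .0275
```

```text
t 17.0 pos [0.5065 0.3156 0.0722] F [-2.1 -4.9 -0.1] w 0.0536 j [-0.21  0.67 -0.75  1.48  0.58  1.44 -1.23]
in deck [-0.0481 -0.0046  0.028 ]
target [0.5065 0.3175 0.0711] dist 0.0022 scale 1 row [0.0106, -0.0017, 0.0025, -0.0007, 0.0013, -0.0004]
```

Contact with the backstop at x = -48.1 mm, as expected. Now I lower it until it seats.

Call:
play_rows(
  motion=[
    [0.004, -0.001, 0.003, 0, 0, 0, 30],
    [0.004, -0.001, 0.006, 0, 0, 0, 30],
    [0.004, -0.001, 0.0075, 0, 0, 0, 30],
    [0.004, -0.001, 0.0075, 0, 0, 0, 30],
  ],
)

```text
time: 17.5
ee_pos: [0.5065, 0.3154, 0.0714]
eef_rot: [0.756, 0.639, -0.108, 0.091]
ft_force: [-3.3, -7.6, 8.4]
width: 0.0533
```

```bash
python3 go.py d -.046 -.0043 .0275
```

```text
t 17.5 pos [0.5065 0.3154 0.0714] F [-3.3 -7.6  8.4] w 0.0533 j [-0.21  0.67 -0.75  1.49  0.58  1.44 -1.23]
in deck [-0.0481 -0.0047  0.0272]
target [0.5065 0.3175 0.0711] dist 0.0021 scale 1 row [0.0103, -0.0022, -0.0014, -0.0003, 0.0019, -0.0008]
```

Seated, with the same force as the first cover. I open and retreat.

Call:
play_rows(
  motion=[
    [0, 0, 0, 0, 0, 0, 75],
    [0, 0, 0, 0, 0, 0, 85],
    [0, 0, 0, 0, 0, 0, 85],
    [0, 0, -0.1, 0, 0, 0, 85],
    [0, 0, -0.4, 0, 0, 0, 85],
  ],
)

```text
time: 18.12
ee_pos: [0.5096, 0.3373, 0.1471]
eef_rot: [0.756, 0.639, -0.109, 0.09]
ft_force: [0.8, 0.5, 1.4]
width: 0.0735
```

Call:
play_rows(
  motion=[
    [-0.2, 0, -0.2, 0, 0, 0, 100],
    [-0.6, 0.2, -0.2, 0, 0, 0, 100],
    [-1, 0.6, -0.2, 0, 0, 0, 100],
    [-1, 0.6, -0.2, 0, 0, 0, 100],
    [-1, 0.6, -0.2, 0, 0, 0, 100],
  ],
)

```text
time: 18.75
ee_pos: [0.6008, 0.1355, 0.2433]
eef_rot: [0.758, 0.636, -0.106, 0.091]
ft_force: [0.4, 0.7, 0.7]
width: 0.087
```

```bash
python3 go.py f .45 -.3 .25 .1
```

```text
t 18.75 pos [0.6008 0.1355 0.2433] F [0.4 0.7 0.7] w 0.087 j [ 0.08  0.5  -0.74  1.32  0.53  1.65 -0.82]
in deck [-0.251  -0.1276  0.1477]
target [ 0.45 -0.3   0.25] dist 0.4609 scale 2.2 row [-1.0, -0.1664, 0.2721, 0.0534, 0.0692, 0.3732]
```

Call:
play_rows(
  motion=[
    [-1, -0.17, 0.2, 0.053, 0.069, 0.373, 100],
    [-1, -0.17, 0.2, 0.053, 0.069, 0.373, 100],
    [-1, -0.17, 0.2, 0.053, 0.069, 0.373, 100],
    [-1, -0.17, 0.2, 0.053, 0.069, 0.373, 100],
    [-1, -0.17, 0.2, 0.053, 0.069, 0.373, 100],
  ],
)

```text
time: 19.38
ee_pos: [0.531, -0.055, 0.2592]
eef_rot: [0.916, 0.392, -0.062, 0.052]
ft_force: [0.3, 1.0, -1.1]
width: 0.0873
```

```bash
python3 go.py f .30 -.45 .25 .1
```

```text
t 19.38 pos [ 0.531  -0.055   0.2592] F [ 0.3  1.  -1.1] w 0.0873 j [ 0.48  0.22 -0.64  1.57  0.26  1.49 -0.95]
in deck [-0.4471 -0.0903  0.1078]
target [ 0.3  -0.45  0.25] dist 0.4576 scale 2.19 row [-1.0, 0.2353, 0.1882, 0.0291, 0.0381, 0.2057]
```

Call:
play_rows(
  motion=[
    [-1, 0.235, 0.19, 0.029, 0.038, 0.206, 100],
    [-1, 0.235, 0.19, 0.029, 0.038, 0.206, 100],
    [-1, 0.235, 0.19, 0.029, 0.038, 0.206, 100],
    [-1, 0.235, 0.19, 0.029, 0.038, 0.206, 100],
    [-1, 0.235, 0.19, 0.029, 0.038, 0.206, 100],
  ],
)

```text
time: 20.0
ee_pos: [0.4262, -0.2341, 0.2536]
eef_rot: [0.969, 0.241, -0.035, 0.028]
ft_force: [0.9, 1.3, -0.3]
width: 0.0873
```

```bash
python3 chk.py b; cd pics; python3 -c "
import cv2,numpy as np
a=cv2.imread('b_side.png');b=cv2.imread('b_top.png');h=max(a.shape[0],b.shape[0]);
f=lambda i:cv2.copyMakeBorder(i,0,h-i.shape[0],0,0,0)
cv2.imwrite('b.png',cv2.resize(np.hstack([f(a),f(b)]),None,fx=.7,fy=.7))"
```

```text
side yel (array([-4.73, 62.2 ]), array([0.35, 1.15])) teal (array([-4.87, 72.31]), array([1.29, 3.03]))
teal end [-4.44 69.13]
teal end [-5.21 68.34]
yel end [-2.86 64.14]
yel end [-4.05 62.13]
yel end [-4.38 61.81]
top yel (array([-2.82, 62.57]), array([0.61, 1.35])) teal (array([-2.1 , 70.67]), array([0.22, 1.07]))
```

View pics/b.png

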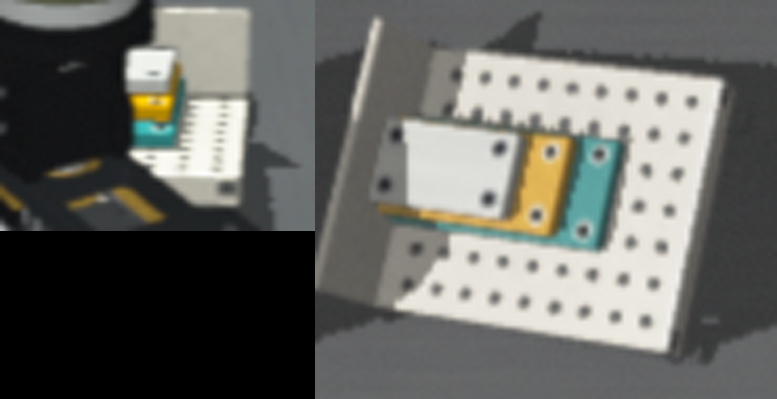

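Stacked neatly in the top view. The arm still partly hides the side view, so I move it clear for a final numeric check.

Call:
play_rows(
  motion=[
    [-1, 0.4, 0, 0, 0, 0, 100],
    [-1, 0.4, 0, 0, 0, 0, 100],
    [-1, 0.4, 0, 0, 0, 0, 100],
    [-1, 0.4, 0, 0, 0, 0, 100],
    [-1, 0.4, 0, 0, 0, 0, 100],
  ],
)

```text
time: 20.72
ee_pos: [0.287, -0.3986, 0.2729]
eef_rot: [0.97, 0.24, -0.034, 0.028]
ft_force: [-0.6, 0.8, -0.2]
width: 0.087
```

```bash
python3 - <<'E'
from lt import *; from bench import eyes,r
import pickle
P=pickle.load(open("p0.pkl","rb"));R=Rdeck(YD)
for n in("side","top"):
    p=eyes.camera(n);I=p["image"].astype(float);t=I[...,2]-I[...,0];g=I.sum(2)/3
    if n=="side":
        for z in(.005,.007): print("teal end",lt(p,t,-.15,-.15,z,.035,-.0045,2)[0])
        for z in(.017,.019): print("yel end",lt(p,-t,-.124,-.124,z,.031,-.0045,2,m_=.0035)[0])
        for z in(.029,.031): print("pale end",lt(p,t,-.096,-.096,z,.027,-.0045,2,m_=.0035)[0])
        print("pale top",lt(p,g,-.09,-.06,.036,.027,-.0045,m_=.003))
    else:
        for nm,gg in(("bluish",t),("gray",g)):print("top pale",nm,lt(p,gg,-.09,-.05,.036,.027,-.003,m_=.003))
        print("yel strip",lt(p,-t,-.118,-.102,.024,.031,-.003,6,m_=.0035),"teal strip",lt(p,t,-.147,-.135,.012,.035,-.003,6))
        d=np.abs(p["image"].astype(int)-P["top"]["image"]).max(2)>60
        print("changed px cols/rows",[(int(s[0]),int(s[1]),int(s[4])) for s in cv2.connectedComponentsWithStats(d.astype(np.uint8))[2][1:] if s[4]>12])
    cv2.imwrite(f"pics/f_{n}.png",p["image"][:,:,::-1])
print(r.read_state()["time"])
a=cv2.imread("pics/f_side.png");b=cv2.imread("pics/f_top.png");cv2.imwrite("pics/f.png",cv2.resize(np.hstack([b,a]),(800,300),interpolation=cv2.INTER_AREA))
E
```

```text
teal end [-4.98 68.22]
teal end [-5.06 68.71]
yel end [-4.63 61.42]
yel end [-4.67 61.66]
pale end [-5.11 53.39]
pale end [-5.07 53.86]
pale top (array([-4.56, 54.3 ]), array([0.05, 0.14]))
top pale bluish (array([-3.05, 55.06]), array([0.3 , 0.68]))
top pale gray (array([-2.79, 53.74]), array([0.08, 0.32]))
yel strip (array([-2.36, 62.55]), array([0.06, 0.38])) teal strip (array([-2.22, 70.87]), array([0.08, 0.94]))
changed px cols/rows [(279, 194, 971), (360, 195, 623), (134, 198, 930), (391, 236, 13457), (465, 275, 17), (442, 278, 344), (417, 290, 106), (494, 363, 1849), (223, 407, 30)]
20.825
```

View pics/f.png

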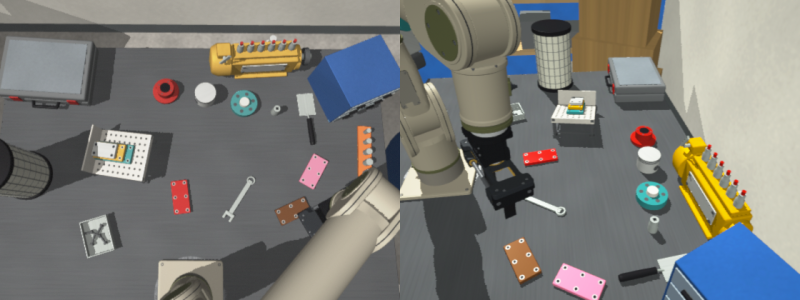

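The final picture shows the stack in the rack, everything else where it was, and the arm clear. The covers' centres agree to within about 0.6 mm in both views.

```bash
python3 -c "
from bench import job;print(job.close_job())"
```

```text
the job is handed in; nothing more can be done
None
```

The yellow cover, then the small pale one, are stacked on the big blue-green cover and handed in at about 21 s of the 61 s allowed. The hand-in gave no verdict.

- **Placing:** I pushed each cover against the backstop until I felt contact, at about 6 N. I then lowered it until it seated, at about 8 N, before opening the jaws. The tool positions at contact were 62.3 mm and 48.1 mm from the backstop; half the cover lengths are 62 and 48 mm.
- **Centring:** After the arm had cleared the rack, the three covers' centre lines agreed to within about 0.6 mm in each camera.
- **Everything else:** In the last pictures the big cover and the other items had not visibly moved, and the robot was touching nothing.

**Camera disagreement:** The two cameras placed the stack 2–3 mm apart across the deck. That roughly matches the stated 2 mm calibration error per camera. I relied on comparing the covers within one view rather than on absolute positions.

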